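Hold a long-path reference cell in the open beam of a photometer

ROBOT

A 6-joint arm with a two-finger parallel gripper is mounted at the origin on a cart in front of the work surface, level with it; the furniture and walls round the work are solid. World frame = base frame: x ahead of the robot, y to its left, z up, the work surface at z = 0. Lengths are in m, angles in rad, forces in N, time in s.
With the tool pointing down it reaches from about 0.275 to 1 m from the base axis. Payload 8.4 kg.
Tool frame: the origin (TCP) lies on the centre line of the jaws, within the pads' length; the fingertips stand 17 mm ahead of it and the grasp point (between the pads) lies 2 mm behind it (bot.tcp_to_tips is the z of the fingertips in the tool frame, in m); z points along the fingers, y is the line along which they close (so a half turn about z gives the same grasp; the last joint's range is limited). The gripper opens to 85 mm and grips with 20 to 120 N. Pads are 22 mm wide; open, the fingers measure 114 mm over their backs; the gripper's body (76 mm by 85 mm) begins 54 mm behind the grasp point. The pads swing forward as they close: fully open they stand 13 mm farther back than shut.
Start: joints at [1.117, 0.353, 1.633, -0, 1.155, -0.002], TCP at [0.273, 0.562, 0.248] pointing down, gripper open.
Joint ranges: [-2.63, 2.63], [-0.92, 2.1], [0.06, 2.66], [-1.3, 4.44], [0, 2.69], [-3.02, 3.02]. Speed limits (rad/s): [2.22, 2.22, 2.79, 3.14, 3.14, 3.14].

INTERFACE

Orientations are given as a unit quaternion [x, y, z, w].
In Python, from workcell import bot, hand, kinematics, get_obs, vision, hand_in gives the robot as it stands. The module is installed in compiled form; this text tells all that it offers. Calls block until the motion is done:
- bot.reach(position, orientation): joint-space move of the TCP to a pose.
- bot.servo_line(position, ori=None, velocity=0.15): straight line of the TCP; ori=None keeps the orientation; velocity is the mean speed in m/s.
- bot.goto_joints(angles): joint-space move.
- hand.move_gripper(opening, strength=None): finger opening in m; strength is the grip in N (None keeps the last); returns when the fingers have stopped.
- bot.dwell(seconds).
- kinematics.solve_ik(position, orientation): joint angles nearest the present ones, or None.
- get_obs(): the state.
- vision.read_camera(name): name is "side" or "top" or "wrist"; returns a dict with "frame" (480x640x3 uint8, red, green, blue), "intrinsics" (3x3 intrinsics, pixels), "view" (4x4, takes a point from world to camera coordinates). Camera axes: x right, y down, z forward; pixel columns grow to the right and rows downward; lengths in m; the calibration is good to about 2 mm. A picture is of the moment at which its call begins. There is no depth.
A pose or a line that the arm cannot do raises bot.IKError and nothing moves.
- hand_in(): hands the job in; it is judged then, once.
The state is a dict: "time_s": time; "joint_pos": joint angles; "joint_vel": joint speeds; "joint_efforts": joint torques, N m; "position": TCP position; "orientation": TCP orientation; "wrist_force": force on the tool from outside, world axes, zero at the start; "ft_torque": the same for the moment, N m; "gripper_width": finger opening in m; "grip_force": force on a finger pad.
Only numpy, scipy, OpenCV 4.12 (cv2) and the standard library are available. Lean on these libraries where they do the work, as an engineer would, in place of code of your own. Each camera call takes 0.05 s, during which the arm holds its last target. There are 200 camera calls.

TASK

Check the photometer with the long reference cell, for which it has no holder. First pull the shutter insert straight up out of its slot in the lamp block, past its sprung catch, and set it down on the bench. Then take the long cell out of its rack by its frosted sides only, never touching its clear end windows, and hold it upright in the light path, in the middle of the gap between the two lens barrels, so that the beam passes squarely through both windows; finish while still holding it there, with the cell touching nothing but the fingers and everything else left where it was.

Things in the scene. Friction and masses are not known exactly. Their poses are not given: they have to be found in the camera images.
- photometer: Open-path photometer, fixed: base plate 84 x 254 mm, 18 mm high, with a lamp end and a detector end facing each other over a 76 mm gap. Origin on the bench under the middle of the gap; x across, y along the beam towards the lamp, z up. Detector: grey box, y = -46 to -106 mm (connector to -118), 86 mm high. Lens barrels, 30 mm thick, end at y = +38 and -38; between them only the base plate.
- beam_mid (a point): The middle of the gap on the axis of the light beam (2.5 mm thick), 64 mm above the bench; axes as the photometer's, y along the beam.
- slot_seat (a point): Where the insert's foot is when seated: photometer x = 0, y = 66, z = 47 mm. The slot opens upward in the bare aluminium lamp block (y = 46 to 86, x = -36 to 36, top at z = 92 mm); behind it is the grey finned lamp house, to y = 137, top at z = 83 mm.
- insert: Black shutter insert, 50 to 100 g, 75 mm high: a block 30 (x) x 16 (y) x 45 mm in the slot (0.75 mm play a side), a flange 38 x 22 x 4 mm resting on the lamp block, and a grip tab 28 (x) x 10 (y) x 26 mm. Origin at the middle of its foot, z up, axes as the photometer's. A sprung ball catch holds it: 6 to 15 N over the first 5 mm, then 3 to 6 N; free after 46 mm. It can stand on its foot.
- insert_grip (a point): The middle of the grip tab, 62 mm above the insert's foot (109 mm above the bench when seated); the tab reaches 13 mm above and below it and is pinched across its 10 mm thickness, the insert's y.
- insert_mid (a point): A point on the insert's axis 35 mm above its foot.
- rack: Grey rack for cells, fixed to the bench, 54 (x) x 124 (y) x 26 mm, origin at the middle of its underside, z up. Three wells along its y axis, 18 mm deep, floors 8 mm above the bench: the long one at y = +28 mm with the long cell, square ones at y = -12 and -40 mm with the short cells. The photometer and the rack stand 0.3 to 0.5 m apart; the bench between them is free.
- long_cell: Glass reference cell with a flat white lid, 25 to 45 g: 22 mm long (y), 12.5 mm wide (x), 45 mm high, 51 mm with the lid. The 22 x 45 mm sides facing +x and -x are frosted; the narrow ends facing +y and -y are clear windows; light passes along y. Origin at the middle of its underside, z up. It stands in the rack, axes as the rack's, 0.7 mm play a side, 27 mm of the sides above the rack.
- long_cell_windows: The two clear windows of the long cell (9.4 mm wide, 45 mm high, at y = +11 and -11 mm); origin and axes as the long cell's. The fingers must never touch them.
- cell_mid (a point): The middle of the long cell, half-way up its windows, 22.5 mm above its underside.
- short_cell_a: A shorter cell of the same height, 12.5 mm square, in the middle well of the rack; to be left there. Origin at the middle of its underside.
- short_cell_b: A second short cell, in the end well of the rack; to be left there. Origin at the middle of its underside.
- beaker_50: A small empty glass beaker, 52 mm in diameter and 60 mm high, on the bench behind the work; to be left there. Origin at the middle of its underside.

How it is judged:
By the outcome, as a careful person would: the job done as asked, in the order asked, and still so for the second after the job is handed in, while the arm keeps its last pose, push and grip.
It also fails if it takes over 64 s, if anything falls off the work surface, if the arm or the gripper's body presses on something with over 40 N, if the wrist force passes 120 N, or if a joint passes its speed limit or range.

## Working session

There is one attempt and no reset: what is moved stays moved. The work goes in short steps, each a Python script; the robot and the scene stay as the last script left them, time stands still between calls to the robot, and variables do not carry over. Pictures are saved under pics/ and viewed, at most 10 in all, crops included, and the job is handed in when it is done.

```bash
mkdir -p pics
python3 - <<'E'
from workcell import vision,get_obs
import cv2,numpy as np,pickle
np.set_printoptions(precision=4,suppress=True)
d={}
for n in("top","side"):
    r=vision.read_camera(n); d[n]=r
    cv2.imwrite(f"pics/{n}0.png",r["frame"][...,::-1]); print(n,r["intrinsics"],r["view"])
pickle.dump({k:{q:np.array(v[q]) for q in v} for k,v in d.items()},open("cams.pkl","wb"))
print(get_obs()["orientation"],get_obs()["time_s"])
E
```

```text
top [[490.058    0.     324.1756]
 [  0.     490.058  240.3468]
 [  0.       0.       1.    ]] [[ 0.0247 -0.9996 -0.0127  0.0237]
 [-0.9833 -0.022  -0.1805  0.5566]
 [ 0.1802  0.017  -0.9835  1.0838]
 [ 0.      0.      0.      1.    ]]
side [[481.1512   0.     321.4172]
 [  0.     481.1512 247.5163]
 [  0.       0.       1.    ]] [[ 0.9878 -0.1543  0.02   -0.5431]
 [-0.0435 -0.3977 -0.9165  0.1105]
 [ 0.1494  0.9045 -0.3995  0.7954]
 [ 0.      0.      0.      1.    ]]
[ 0.224   0.9746 -0.0006 -0.0001] 0.1
```

View pics/top0.png

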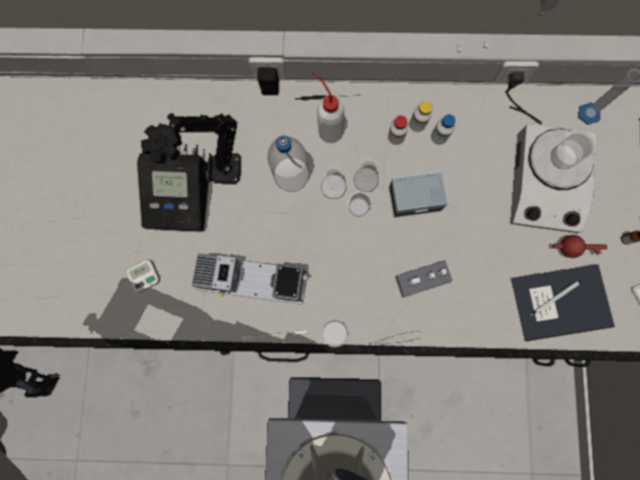

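View pics/side0.png

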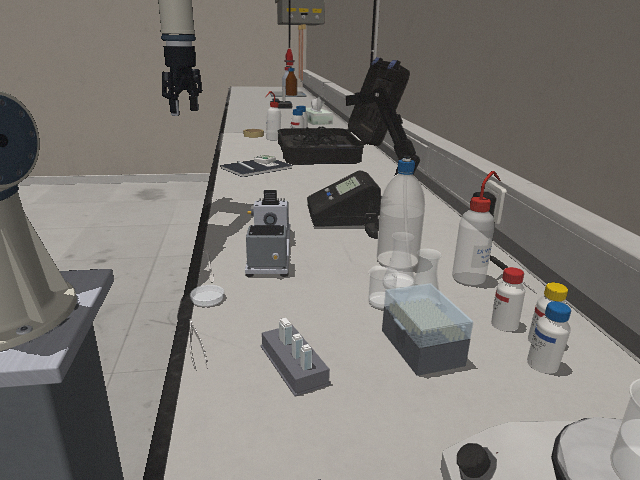

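The top view shows the photometer at about (250,278), with its finned lamp end on the left, and the rack at about (424,278). Next I'll enlarge both.

Run:
```python
import cv2,numpy as np,pickle
d=pickle.load(open("cams.pkl","rb"));f=d["top"]["frame"][...,::-1]
a=cv2.resize(f[245:310,187:317],None,fx=6,fy=6,interpolation=cv2.INTER_CUBIC)[:300+90]
b=cv2.resize(f[257:302,387:462],None,fx=4.6,fy=4.6,interpolation=cv2.INTER_CUBIC)
s=d["side"]["frame"][...,::-1]
c=cv2.resize(s[310:400,250:340],None,fx=2.3,fy=2.3,interpolation=cv2.INTER_CUBIC)
e=cv2.resize(s[185:282,230:310],None,fx=2.1,fy=2.1,interpolation=cv2.INTER_CUBIC)
o=np.zeros((600,800,3),np.uint8)
o[:390,:780]=a;o[392:392+207,:345]=b[:207];o[392:599,350:557]=c[:207];o[392:392+203,560:560+168]=e[:203]
cv2.imwrite("pics/crop1.png",o)
```

```text
(no output)
```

View pics/crop1.png

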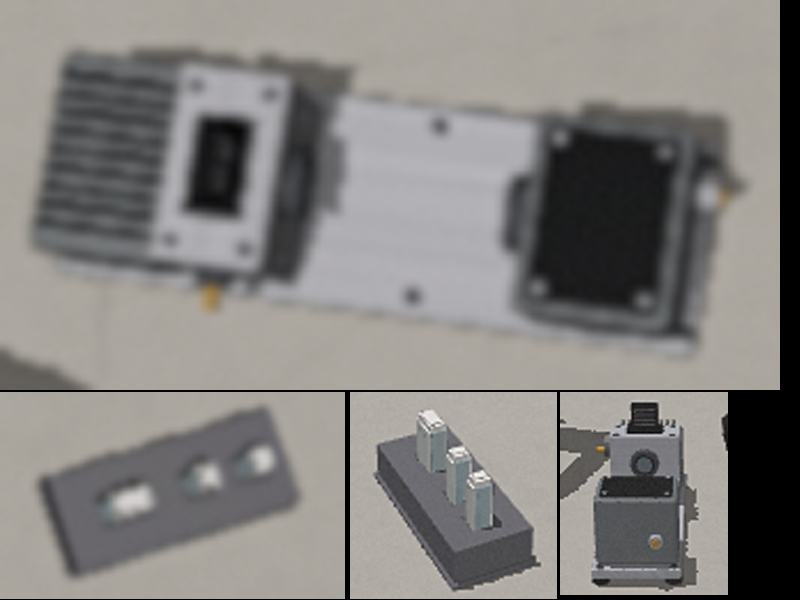

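```bash
cat > h.py <<'E'
import cv2,numpy as np,pickle
from scipy.optimize import least_squares
from scipy.spatial.transform import Rotation as R
np.set_printoptions(precision=4,suppress=True)
def proj(c,P):
    V=np.array(c["view"]);q=np.atleast_2d(P)@V[:3,:3].T+V[:3,3];q=q@np.array(c["intrinsics"]).T
    return q[:,:2]/q[:,2:]
def world(p,P):  # p = x,y,yaw
    P=np.atleast_2d(P)/1000.;return R.from_euler('z',p[2]).apply(P)+[p[0],p[1],0]
def fit(obs,p0): # obs: list of (cam, local mm Nx3, pix Nx2)
    f=lambda p:np.concatenate([(proj(c,world(p,L))-np.array(u)).ravel() for c,L,u in obs])
    s=least_squares(f,p0,loss='soft_l1');return s.x,f(s.x).reshape(-1,2)
def down(yaw): # tool pointing down, tool y (closing line) at world angle yaw
    y=np.array([np.cos(yaw),np.sin(yaw),0]);z=np.array([0,0,-1.]);return R.from_matrix(np.c_[np.cross(y,z),y,z]).as_quat()
E
python3 - <<'E'
from h import *
d=pickle.load(open("cams.pkl","rb"));T,S=d["top"],d["side"]
A=lambda u:np.array(u)/6+[187,245]-[.42,.42]
B=lambda u:(np.array(u)-[0,392])/4.6+[387,257]-[.4,.4]
C=lambda u:(np.array(u)-[350,392])/2.3+[250,310]
ph,e=fit([(T,[[36,86,92],[36,46,92],[-36,46,92],[-36,86,92]],A([(182,62),(292,72),(265,272),(152,260)])),
 (T,[[0,-46,86],[0,-106,86]],A([(531,217),(680,229)]))],[.45,.15,0]);print(ph,e)
rk,e=fit([(T,[[27,62,26],[27,-62,26],[-27,-62,26],[-27,62,26]],B([(51,478),(268,407),(299,499),(80,571)])),
 (S,[[-27,62,26],[-27,-62,26],[27,-62,26]],C([(377,443),(452,550),(533,527)]))],[.45,-.2,0]);print(rk,e)
print("insert",world(ph,[0,66,109]),"cell",world(rk,[0,28,0]),"beam",world(ph,[0,0,64]))
r=np.array(A([(217,165)]));print(proj(T,world(ph,[0,66,122])),r, proj(T,world(rk,[0,28,59])),B([(130,500)]))
E
```

```text
[ 0.4641  0.1907 -0.1076] [[ 0.6589  0.4225]
 [ 0.0384  1.0726]
 [-0.8458 -0.057 ]
 [ 0.072  -0.4446]
 [-1.0093 -1.3752]
 [ 0.9872  0.1675]]
[ 0.4786 -0.1961  0.3205] [[-3.1982 -1.4662]
 [-0.0669 -1.4654]
 [ 0.9751  0.5323]
 [-2.1093  0.5415]
 [-1.9132 -0.4151]
 [-0.3303  1.935 ]
 [ 1.4992  0.386 ]]
insert [[0.4712 0.2563 0.109 ]] cell [[ 0.4698 -0.1695  0.    ]] beam [[0.4641 0.1907 0.064 ]]
[[220.7031 270.8627]] [[222.7467 272.08  ]] [[414.4504 279.163 ]] [[414.8609 280.0783]]
```

The fits are consistent to a few mm. Now I'll move above the insert and refine with the wrist camera.

Run:
```python
from h import *
from workcell import *
ph=[.4641,.1907,-.1076]
p=world(ph,[0,66,0])[0]
for yaw in(ph[2]+np.pi/2,ph[2]-np.pi/2):
    print(kinematics.solve_ik([p[0],p[1],.23],down(yaw)))
yaw=ph[2]-np.pi/2 if abs(kinematics.solve_ik([p[0],p[1],.23],down(ph[2]-np.pi/2))[5])<abs(kinematics.solve_ik([p[0],p[1],.23],down(ph[2]+np.pi/2))[5]) else ph[2]+np.pi/2
bot.reach([p[0],p[1],.23],down(yaw))
o=get_obs();print(yaw,o["time_s"],o["position"],o["joint_pos"],bot.tcp_to_tips,o["wrist_force"])
r=vision.read_camera("wrist");pickle.dump({k:np.array(v) for k,v in r.items()},open("w1.pkl","wb"))
cv2.imwrite("pics/w1.png",r["frame"][...,::-1])
V=np.array(r["view"]);print(-V[:3,:3].T@V[:3,3],V[2,:3],r["intrinsics"])
print(proj(r,world(ph,[[36,86,92],[36,46,92],[-36,46,92],[-36,86,92],[14,61,122],[-14,71,122]])))
```

```text
[ 0.4954  0.2352  1.8416 -0.      1.0648 -0.9678]
[ 0.4954  0.2352  1.8416 -0.      1.0648  2.1738]
1.4631963267948966 1.4667 [0.4711 0.257  0.2301] [ 0.4964  0.2354  1.8412  0.0004  1.0648 -0.9669] 0.017 [-0.8019  0.6257  0.6585]
[0.4028 0.2643 0.3553] [ 0.2687 -0.0284 -0.9628] [[426.2994   0.     321.1164]
 [  0.     426.2994 247.0412]
 [  0.       0.       1.    ]]
[[350.2394 292.134 ]
 [289.7281 292.1131]
 [287.4653 182.8056]
 [352.4647 182.8382]
 [311.2405 275.9107]
 [328.763  228.8265]]
```

View pics/w1.png

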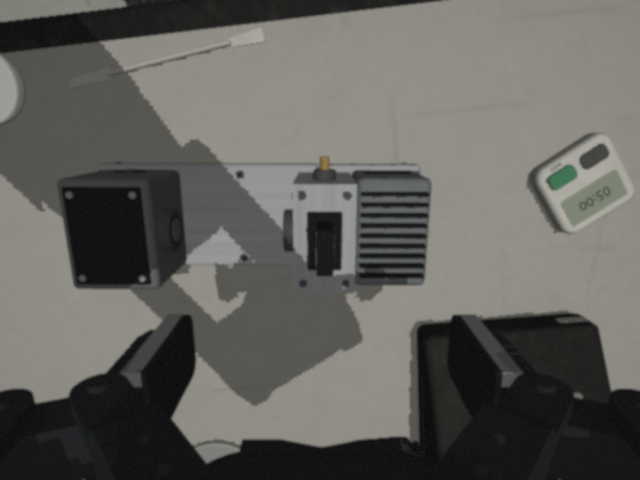

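The wrist view shows the lamp block at about (294-357, 183-290) and the tab at about (324,247). Both are 4-5 px right of the prediction, so I'll enlarge to refine.

Run:
```python
from h import *
r=pickle.load(open("w1.pkl","rb"))
cv2.imwrite("pics/w1c.png",cv2.resize(r["frame"][155:305,250:450,::-1],None,fx=4,fy=4,interpolation=cv2.INTER_CUBIC))
```

```text
(no output)
```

View pics/w1c.png

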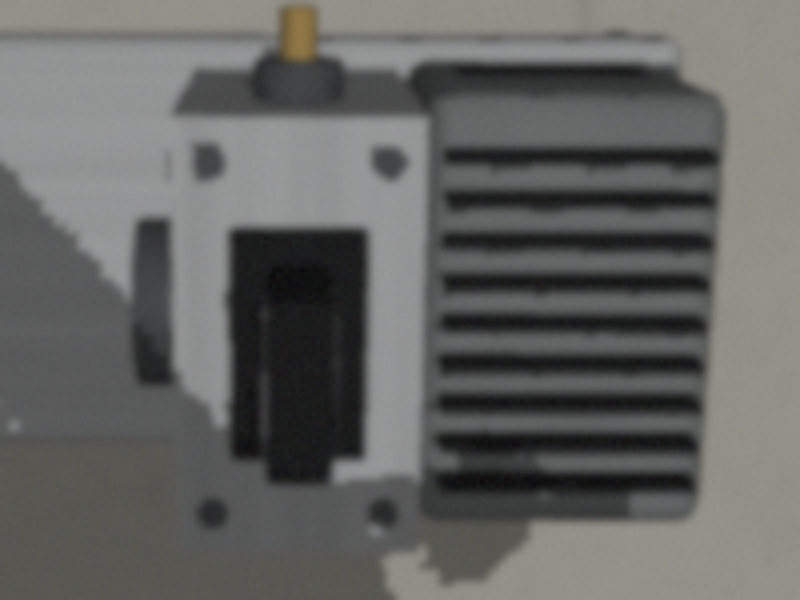

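Run:
```python
from h import *
r=pickle.load(open("w1.pkl","rb"));d=pickle.load(open("cams.pkl","rb"));T,S=d["top"],d["side"]
A=lambda u:np.array(u)/6+[187,245]-[.42,.42]
W=lambda u:np.array(u)/4+[250,155]-[.4,.4]
wo=[(r,[[-36,46,92],[-36,86,92],[36,86,92],[36,46,92],[-19,55,96],[-19,77,96],[19,77,96],[19,55,96]],W([(176,113),(430,113),(418,550),(175,550),(230,230),(368,230),(363,460),(230,460)])),
 (r,[[0,-46,86],[0,-106,86]],[(154,234),(69,234)])]
to=[(T,[[36,86,92],[36,46,92],[-36,46,92],[-36,86,92]],A([(182,62),(292,72),(265,272),(152,260)])),
 (T,[[0,-46,86],[0,-106,86]],A([(531,217),(680,229)]))]
for o in(wo,to,wo+to):
    ph,e=fit(o,[.46,.19,-.1]);print(ph,world(ph,[0,66,109]));print(e.T)
```

```text
[ 0.4637  0.1937 -0.1198] [[0.4716 0.2592 0.109 ]]
[[-0.6456  0.8398 -0.091   0.159   0.1726  1.3138  0.9892 -0.0636 -1.5728
  -8.9809]
 [-0.3044  0.5239  0.4897 -0.2209 -0.9132 -0.4682  0.4    -0.0099  1.111
  -0.0209]]
[ 0.4641  0.1907 -0.1076] [[0.4712 0.2563 0.109 ]]
[[ 0.6589  0.0384 -0.8458  0.072  -1.0093  0.9872]
 [ 0.4225  1.0726 -0.057  -0.4446 -1.3752  0.1675]]
[ 0.4637  0.1936 -0.1191] [[0.4716 0.2591 0.109 ]]
[[-0.9023  0.584  -0.2548 -0.0056 -0.0647  1.077   0.8017 -0.2515 -1.7669
  -9.1588 -0.3932 -1.0528 -2.3215 -1.3628 -2.3665 -0.416 ]
 [-0.2845  0.4993  0.4692 -0.2027 -0.9033 -0.4822  0.3874 -0.0003  1.2233
   0.1527  0.1446  0.9978 -0.1863 -0.7817 -1.003   0.8512]]
```

Run:
```python
from h import *
from workcell import *
ph=[.4638,.1933,-.116];p=world(ph,[0,66,0])[0]
hand.move_gripper(.032)
bot.servo_line([p[0],p[1],.150],down(ph[2]+np.pi/2),.12)
r=vision.read_camera("wrist");pickle.dump({k:np.array(v) for k,v in r.items()},open("w2.pkl","wb"))
o=get_obs();print(o["time_s"],o["position"],p,o["gripper_width"],o["wrist_force"])
cv2.imwrite("pics/w2.png",cv2.resize(r["frame"][130:430,120:520,::-1],None,fx=2,fy=2))
L=[[-36,46,92],[-36,86,92],[36,86,92],[36,46,92],[-14,61,122],[-14,71,122],[14,71,122],[14,61,122],[0,-46,86]]
print((proj(r,world(ph,L))-[120,130])*2)
```

```text
2.9417 [0.472  0.2591 0.1508] [0.4714 0.2589 0.    ] 0.03220857166154396 [-0.9459 -0.0172  0.4388]
[[309.2927 148.9202]
 [493.1055 148.9974]
 [484.3146 445.2957]
 [317.9771 445.2599]
 [374.8593 290.5755]
 [427.2906 290.5924]
 [426.1033 423.1036]
 [376.0073 423.0921]
 [-73.9033 295.4497]]
```

View pics/w2.png

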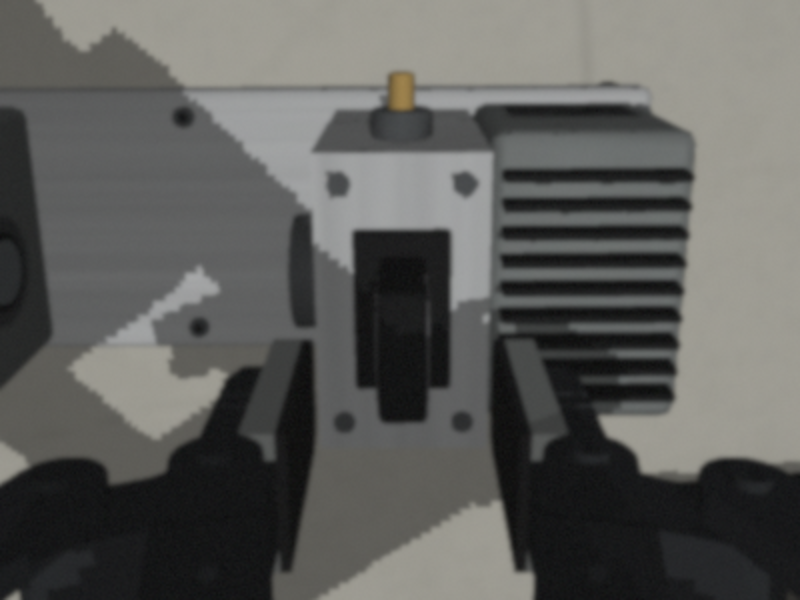

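The prediction and the picture agree within about 1 mm: tab centre at about (402,340), midway between the fingertips at 312 and 498. I'll grasp and pull.

Run:
```python
from h import *
from workcell import *
def st(s):
    o=get_obs();print(s,round(o["time_s"],2),o["position"],np.array(o["wrist_force"]),o["gripper_width"],o["grip_force"])
ph=[.4638,.1933,-.116];p=world(ph,[0,66,0])[0]
bot.servo_line([p[0],p[1],.116],None,.06);st("down")
hand.move_gripper(.004,80);st("grip")
bot.servo_line([p[0],p[1],.124],None,.02);st("8mm")
bot.servo_line([p[0],p[1],.170],None,.06);st("54mm")
bot.servo_line([p[0],p[1],.210],None,.12);st("up")
r=vision.read_camera("wrist");cv2.imwrite("pics/w3.png",r["frame"][...,::-1])
```

```text
down 3.66 [0.4715 0.2589 0.1159] [-0.4304 -0.263  -0.3883] 0.03183748052414689 0.0
grip 3.98 [0.4718 0.259  0.1166] [-1.1655 -0.5637  4.893 ] 0.008229028271678509 78.45329761505127
8mm 4.53 [0.4722 0.2589 0.1244] [ 4.5131 -2.9334 -0.8562] 0.00868373656514982 79.26019191741943
54mm 5.45 [0.471  0.2587 0.1697] [-0.0098  0.9381 -1.0723] 0.008761164449212966 79.1531753540039
up 5.93 [0.4713 0.2588 0.2098] [ 0.1293  0.1805 -1.667 ] 0.008411877510487878 79.1659927368164
```

View pics/w3.png

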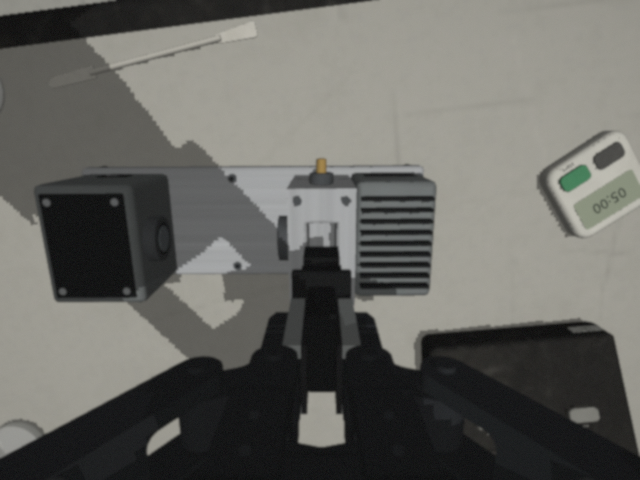

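The insert is out and held straight, and the slot shows empty at about (320,235). Next I'll set it down on the free bench and look at the rack.

Run:
```python
from h import *
from workcell import *
def st(s):
    o=get_obs();print(s,round(o["time_s"],2),o["position"],np.array(o["wrist_force"]),o["gripper_width"]);return o
x,y=.45,-.02
bot.servo_line([x,y,.21],None,.2);st("over")
bot.servo_line([x,y,.085],None,.15);f0=st("low")["wrist_force"][2]
z=.074
while z>.060:
    bot.servo_line([x,y,z],None,.03)
    f=get_obs()["wrist_force"][2]
    if f-f0>2.5: break
    z-=.001
st("contact")
hand.move_gripper(.03);st("open")
bot.servo_line([x,y,.16],None,.12)
r2=world([.4786,-.1961,.3205],[0,28,0])[0]
for a in(.3205,.3205+np.pi,.3205-np.pi):print(a,kinematics.solve_ik([*r2[:2],.15],down(a)))
c=[(abs(kinematics.solve_ik([*r2[:2],.15],down(a))[5]),a) for a in(.3205,.3205+np.pi)]
bot.reach([*r2[:2],.15],down(min(c)[1]));print(min(c));st("rack")
r=vision.read_camera("wrist");pickle.dump({k:np.array(v) for k,v in r.items()},open("w4.pkl","wb"))
cv2.imwrite("pics/w4.png",cv2.resize(r["frame"][100:400,120:520,::-1],None,fx=2,fy=2,interpolation=cv2.INTER_CUBIC))
```

```text
over 7.53 [ 0.45   -0.0195  0.21  ] [ 0.2456  0.3046 -0.765 ] 0.008223171651157745
low 8.52 [ 0.4505 -0.0199  0.0855] [-0.1491 -0.1442 -0.6847] 0.008026448992002912
contact 10.28 [ 0.4502 -0.02    0.0695] [-1.5737  0.15    9.6549] 0.008676391210469295
open 10.62 [ 0.45   -0.02    0.0689] [-0.1276 -0.7679  0.8576] 0.03027364799797589
0.3205 [-0.3493  0.2845  1.9874 -0.      0.8697 -0.6698]
3.462092653589793 [-0.3493  0.2845  1.9874 -0.      0.8697  2.4718]
-2.821092653589793 [-0.3493  0.2845  1.9874 -0.      0.8697  2.4718]
(np.float64(0.6698228018338983), 0.3205)
rack 12.35 [ 0.4692 -0.1691  0.1493] [-0.3572  0.2617 -0.4584] 0.03017337682782343
```

View pics/w4.png

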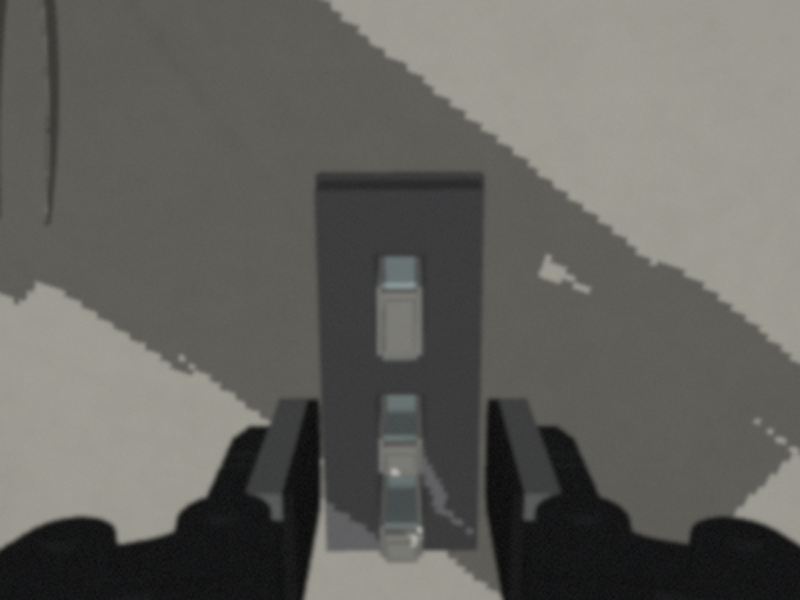

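The rack fills the centre of the view. The long cell's lid is at (378-422, 290-358), with the rack's top edges at (316-484, 188) and (327-475, 550). I'll fit from these.

Run:
```python
from h import *
r=pickle.load(open("w4.pkl","rb"));W=lambda u:np.array(u)/2+[120,100]-[.25,.25]
a=[(r,[[-27,62,26],[27,62,26],[-27,-62,26],[27,-62,26]],W([(316,188),(484,188),(327,550),(475,550)]))]
b=[(r,[[-6.25,39,59],[6.25,39,59],[-6.25,17,59],[6.25,17,59]],W([(377,290),(422,290),(379,359),(421,359)]))]
for o in(a,b,a+b):
    p,e=fit(o,[.4786,-.1961,.3205]);print(p,world(p,[0,28,0])[0]);print(2*e.T)
# tool centre line image: TCP axis at tip depth
V=r["view"]
tcp=np.array([.4692,-.1691,.1493])
print(2*(proj(r,[tcp-[0,0,.012],[tcp[0],tcp[1],.059]])-[120,100]))
```

```text
[ 0.4778 -0.198   0.3242] [ 0.4689 -0.1714  0.    ]
[[-8.257   8.4702 -7.7102  7.1884]
 [-1.9553 -2.0678  9.0449  9.0817]]
[ 0.4774 -0.1964  0.329 ] [ 0.4684 -0.1699  0.    ]
[[-1.3896  1.3534 -2.2209  2.2876]
 [-3.8258 -4.0675  6.216   5.9944]]
[ 0.4775 -0.197   0.3273] [ 0.4685 -0.1704  0.    ]
[[-8.7059  8.2229 -6.9264  8.13   -1.3354  1.3755 -2.3095  2.1686]
 [-5.1498 -5.8408  6.5593  6.1468 -1.7813 -1.9433  8.1567  8.0107]]
[[402.9065 458.055 ]
 [403.1957 323.8121]]
```

The lid and rack fits agree on the cell centre, about (0.4684, -0.1700), to within 0.5 mm. The scale residual comes from the bevelled edges. Grasping now.

Run:
```python
from h import *
from workcell import *
def st(s):
    o=get_obs();print(s,round(o["time_s"],2),o["position"],np.array(o["wrist_force"]),o["gripper_width"],o["grip_force"]);return o
x,y,a=.4684,-.1700,.326;q=down(a)
bot.servo_line([x,y,.11],q,.1);st("pre")
bot.servo_line([x,y,.0465],q,.08);st("down")
hand.move_gripper(.006,30);st("grip")
bot.servo_line([x,y,.075],q,.05);st("out")
bot.servo_line([x,y,.19],q,.15);st("up")
ph=[.4638,.1933,-.116]
bot.reach([ph[0],ph[1],.19],down(ph[2]));st("above")
r=vision.read_camera("wrist");pickle.dump({k:np.array(v) for k,v in r.items()},open("w5.pkl","wb"))
cv2.imwrite("pics/w5.png",cv2.resize(r["frame"][120:420,120:520,::-1],None,fx=2,fy=2,interpolation=cv2.INTER_CUBIC))
L=[[-36,46,92],[36,46,92],[36,86,92],[-36,86,92],[0,-46,86],[0,38,79],[0,-38,79]]
print(2*(proj(r,world(ph,L))-[120,120]))
```

```text
pre 12.95 [ 0.4685 -0.1696  0.1101] [0.5269 0.0503 1.0107] 0.030014551524267925 0.0
down 13.89 [ 0.4687 -0.1701  0.0468] [-0.113  -0.6954 -0.1106] 0.029631732699736964 0.0
grip 14.18 [ 0.4688 -0.1701  0.0471] [0.7261 0.2174 5.7083] 0.012032597018620052 31.47287428379059
out 14.89 [ 0.4684 -0.17    0.0751] [ 0.1637 -0.792  -0.459 ] 0.01190691168186003 30.91704547405243
up 15.81 [ 0.4678 -0.1698  0.1892] [-0.5332 -0.3018 -0.5978] 0.012199876913791574 30.917678475379944
above 17.17 [0.4639 0.1927 0.1897] [-0.199  -0.7972 -0.6834] 0.012097783834387974 30.83542227745056
[[263.4932 102.0769]
 [541.9952 102.2871]
 [549.3374 -62.2317]
 [256.4127 -62.4005]
 [402.4884 415.8435]
 [402.7279 126.8013]
 [402.5273 380.9503]]
```

View pics/w5.png

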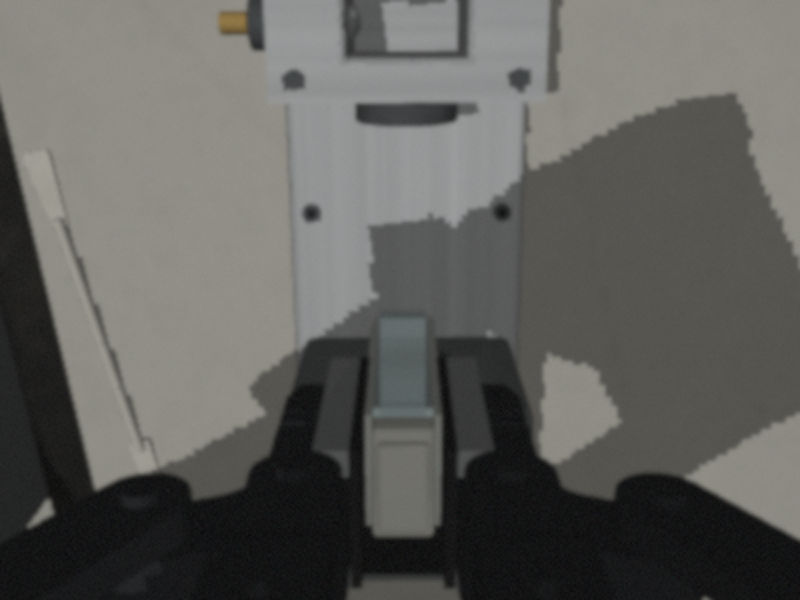

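The cell is held well, and its lid is centred at about x=404. The photometer axis sits at about 405-408, so there is a small x/yaw correction to make. I'll measure it numerically from holes and plate edges.

Run:
```python
from h import *
r=pickle.load(open("w5.pkl","rb"));g=cv2.cvtColor(r["frame"],cv2.COLOR_RGB2GRAY).astype(float)
def hole(u,v,w=7):
    u,v=u/2+120,v/2+120;u0,v0=int(u)-w,int(v)-w
    s=g[v0:v0+2*w+1,u0:u0+2*w+1];t=np.median(s);m=np.clip(t-15-s,0,None);yy,xx=np.mgrid[:2*w+1,:2*w+1]
    return [u0+(m*xx).sum()/m.sum(),v0+(m*yy).sum()/m.sum()]
H=[hole(293,79,5),hole(519,78,5),hole(311,212),hole(502,211)];print(np.array(H))
def edges(u,rows,w=5):
    out=[]
    for v in rows:
        c=int(u/2+120);s=cv2.GaussianBlur(g,(0,0),.8)[v,c-w:c+w+1];d=np.abs(np.gradient(s));out.append((c-w+(d**2*np.arange(2*w+1)).sum()/(d**2).sum(),v))
    return np.array(out)
rows=range(176,266,6)
eL=edges(292,rows,6);print(eL.T)
eR=edges(521,range(176,182,2),6);eR2=edges(520,range(204,270,6),6);print(eR.T,eR2.T)
# fit x,y,yaw + unknown hole locations (symmetric +-hx), edges as x-residual lines at x=-42 z=18
def res(p):
    q=p[:3];hx,hy,kx,ky=p[3:]
    L=[[-hx,hy,92],[hx,hy,92],[-kx,ky,18],[kx,ky,18]]
    e=(proj(r,world(q,L))-H).ravel()
    out=[e]
    for E,sx in((eL,-42),(eR2,42)):
        a,b=proj(r,world(q,[[sx,40,18],[sx,-30,18]]));t=(E[:,1]-a[1])/(b[1]-a[1]);out.append(.5*(a[0]+t*(b[0]-a[0])-E[:,0]))
    out.append([(p[1]-.1933)*1000]) # y not observable here
    return np.concatenate(out)
s=least_squares(res,[.4638,.1933,-.116,30,52,34,0],loss='soft_l1',x_scale=[.001,.001,.01,1,1,1,1]);print(s.x);print(s.fun)
```

```text
[[266.3214 159.0714]
 [379.0526 158.9474]
 [275.2842 226.217 ]
 [370.5666 225.6858]]
[[263.5244 264.1408 264.3425 264.6487 264.6027 264.8654 265.2839 265.5449
  270.825  270.3208 266.3384 266.4571 266.4433 267.1702 267.5003]
 [176.     182.     188.     194.     200.     206.     212.     218.
  224.     230.     236.     242.     248.     254.     260.    ]]
[[382.5016 382.4883 382.4496]
 [176.     178.     180.    ]] [[380.9872 378.6716 377.0899 375.9996 375.0616 379.11   378.8598 378.6307
  378.1792 378.3725 378.3571]
 [204.     210.     216.     222.     228.     234.     240.     246.
  252.     258.     264.    ]]
[ 0.4649  0.1933 -0.1123 28.9233 52.0103 33.9883 -0.1516]
[ 0.399   0.1104  0.3977 -0.1117 -0.0487 -0.1337 -0.048   0.1338 -0.7695
 -0.9564 -0.936  -0.9679 -0.8236 -0.8337 -0.9217 -0.931  -3.4498 -3.0764
 -0.964  -0.9021 -0.7739 -1.0161 -1.0599  0.7796  1.8283  2.5101  2.9461
  3.306   1.1727  1.1887  1.1941  1.3108  1.105   1.0036 -0.    ]
```

Run:
```python
from h import *
from workcell import *
def st(s):
    o=get_obs();print(s,round(o["time_s"],2),o["position"],np.array(o["wrist_force"]),o["gripper_width"],o["grip_force"]);return o
r5=pickle.load(open("w5.pkl","rb"))
for s in(9.6,11):print(2*(proj(r5,world([.4639,.1927,-.116],[[-5.9,s,201.7],[5.9,s,201.7],[-5.9,-s,201.7],[5.9,-s,201.7]]))-[120,120]).ravel())
x,y,q=.4648,.1933,down(-.112)
bot.servo_line([x,y,.15],q,.1);st("pre")
bot.servo_line([x,y,.0803],q,.06);bot.dwell(.3);st("in")
r=vision.read_camera("wrist");s=vision.read_camera("side");t=vision.read_camera("top")
pickle.dump({k:np.array(v) for k,v in r.items()},open("w6.pkl","wb"))
o=np.zeros((600,800,3),np.uint8)
o[:480,:480]=cv2.resize(r["frame"][100:420,160:480,::-1],(480,480))
o[:300,490:790]=cv2.resize(s["frame"][180:280,220:320,::-1],(300,300),interpolation=cv2.INTER_CUBIC)
o[310:510,490:790]=cv2.resize(t["frame"][240:320,190:310,::-1],(300,200),interpolation=cv2.INTER_CUBIC)
cv2.imwrite("pics/w6.png",o)
ph=[x,y,-.112]
print(1.5*(proj(r,world(ph,[[0,38,79],[0,-38,79],[-36,46,92],[36,46,92],[-6,11,92.5],[6,-11,92.5]]))-[160,100]))
```

```text
[362.9543 432.1836 443.5246 432.2732 364.4475 546.1729 441.7911 546.2685]
[362.8406 423.4987 443.6567 423.5879 364.5517 554.1286 441.6701 554.2246]
pre 17.77 [0.4649 0.193  0.15  ] [-0.1402 -0.373  -0.0711] 0.011798575035349841 30.834903717041016
in 19.38 [0.4649 0.1933 0.0805] [ 0.4909 -0.1709 -0.8342] 0.011458882678307003 30.83418846130371
[[241.9174 196.8456]
 [241.7212 510.3363]
 [ 42.7293 170.5664]
 [441.1853 170.796 ]
 [211.0234 347.9622]
 [271.1713 445.9732]]
```

View pics/w6.png

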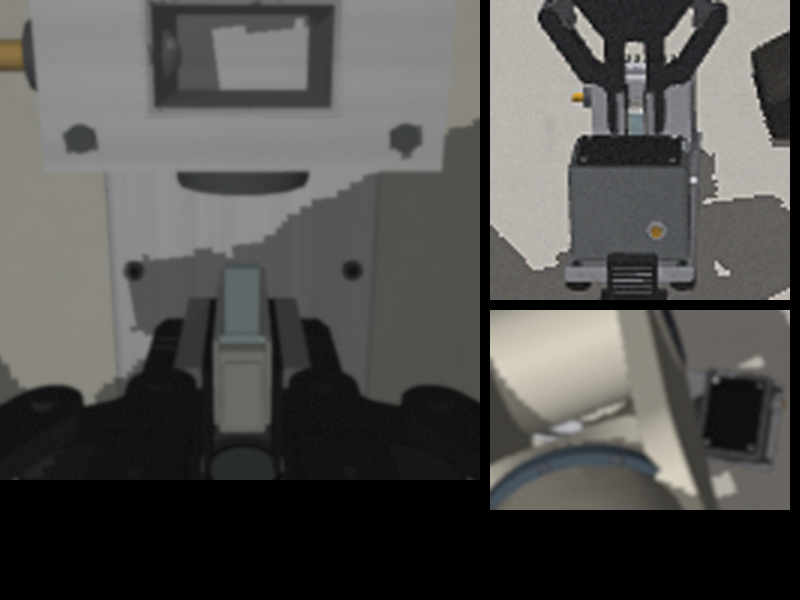

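The block edge is at row 171, as predicted. The holes' midpoint (242.7) and the lid centre (242) line up laterally. Next I'll check the cell's position along the beam, and its height, against the fingers.

Run:
```python
from h import *
r=pickle.load(open("w6.pkl","rb"));d=pickle.load(open("cams.pkl","rb"))
ph=[.4649,.1933,-.112];P=lambda L:1.5*(proj(r,world(ph,L))-[160,100])
print("glass bottom(265), lid line(338), lid front top(348?), tip(298), lid back(433)")
print(P([[6,11,41.5],[6,11,86.5],[6,11,92.5],[8,11,63.5],[6,-11,92.5]]))
b=P([[6,12,41.5],[6,12,86.5],[6,12,92.5],[8,12,63.5],[6,-10,92.5]]);print(b[:,1]-P([[6,11,41.5],[6,11,86.5],[6,11,92.5],[8,11,63.5],[6,-11,92.5]])[:,1])
print("side",3*(proj(d["side"],world(ph,[[0,-11,92.5],[0,-11,86.5],[0,-11,41.5],[0,-46,86],[0,-106,86]]))-[220,180])+[490,0])
```

```text
glass bottom(265), lid line(338), lid front top(348?), tip(298), lid back(433)
[[264.3247 261.0994]
 [271.7662 334.3355]
 [273.1496 347.9501]
 [275.8235 291.7088]
 [271.659  445.926 ]]
[-3.4877 -4.4971 -4.6765 -3.9186 -4.2591]
side [[632.3676 105.103 ]
 [632.5833 113.3144]
 [634.1687 173.6612]
 [629.476  132.0322]
 [623.6055 165.9102]]
```

The front edges put the cell within about 1 mm of the gap middle. The side view confirms its height (glass/lid line at row 113) and shows the insert standing on the bench at about (632,280). Handing in.

```bash
python3 -c "
from workcell import *
print(hand_in())"
```

```text
the job is handed in; nothing more can be done
None
```

The job is handed in: the shutter insert is out and standing on the bench, and the gripper is holding the long cell upright by its frosted sides in the middle of the gap. By the camera check it is within about 1 mm of centre.

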